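# Pop the block out of the drilling jig and stop it with the other finger

## Robot

A 6-joint arm with a two-finger parallel gripper is mounted at the origin on a cart in front of the work surface, level with it; the furniture and walls round the work are solid. World frame = base frame: x ahead of the robot, y to its left, z up, the work surface at z = 0. Lengths are in m, angles in rad, forces in N, time in s.
With the tool pointing down it reaches from about 0.25 to 0.8 m from the base axis. Payload 8.5 kg.
Tool frame: the origin (TCP) lies on the centre line of the jaws, within the pads' length; the fingertips stand tcp_to_tips ahead of it and the grasp point (between the pads) lies 3 mm ahead of it (tcp_to_tips is the distance from the TCP to the fingertips, in m); z points along the fingers, y is the line along which they close (so a half turn about z gives the same grasp; the last joint's range is limited). The gripper opens to 85 mm and grips with 20 to 120 N. Pads are 22 mm wide; open, the fingers measure 114 mm over their backs; the gripper's body (76 mm by 85 mm) begins 54 mm behind the grasp point. The pads swing forward as they close: fully open they stand 13 mm farther back than shut.
Start: joints at [1.153, 0.238, -0.013, 1.319, 0, 1.571], TCP at [0.213, 0.48, 0.253] pointing down, gripper open.
Joint ranges: [-2.66, 2.66], [-1.03, 1.9], [-1.14, 1.46], [-1.82, 2.27], [-1.45, 1.34], [-3.14, 3.14]. Speed limits (rad/s): [2.22, 2.22, 2.79, 3.14, 3.14, 3.14].

## Interface

Orientations are given as a unit quaternion [w, x, y, z].
In Python, from bench import * gives the robot as it stands. The module is installed in compiled form; this text tells all that it offers.
- The arm moves only by the tool arm_command, never from a script. Its argument "commands" is a list that holds one entry, the list of rows, each a list of 5 numbers: the opening, from 0 (shut) to 1 (fully open), then the shift along the world's x, y, z each as a share of 2.5 cm, from -1 to 1, then the turn about the world's z as a share of 5 degrees, from -1 to 1. A call has 1 to 5 rows; each row shifts and turns the commanded pose from where the row before left it; what a row does not reach is not made up. A row lasts 1/12 s, in which the tool goes at most 41.7 mm and 7.16 degrees, less where a joint would pass 70% of its speed; a pose out of reach is approached as far as the arm can. A call with a number of a shift or a turn outside -1 to 1 is refused whole. A call with a gripper value outside its range is refused whole. The fingers move at their own pace and stop on an object; "squeeze" is the grip in N (left out, the last holds). Time passes only in rows, so rows that do not move let the fingers close. It gives the time, the measured TCP pose, the force, the opening and the grip force at its end, in the units of the state.
- get_obs(): the state, without advancing time (a new reading comes with each control period).
- read_camera(name): name is "scene" or "top" or "wrist"; returns the picture (400x640x3 uint8, red, green, blue); there is no depth.
- camera_params(name): a dict with "fx", "fy", "cx", "cy" (pixels), "extrinsics" (4x4, takes a point from world to camera coordinates); the wrist camera has in their place "tool_from_camera" (4x4, takes a point from camera to tool coordinates, whose origin is the TCP and whose axes are the flange's). Camera axes: x right, y down, z forward; pixel columns grow to the right and rows downward; lengths in m; the calibration is good to about 2 mm. A picture is of the moment at which its call begins: read the wrist's pose just before it. camera_params takes no time and is no camera call.
- close_job(): hands the job in; it is judged then, once.
The state is a dict: "clock": time; "qpos": joint angles; "qvel": joint speeds; "tau": joint torques, N m; "ee_pos": TCP position; "orientation": TCP orientation; "contact_force": force on the tool from outside, world axes, zero at the start; "torque": the same for the moment, N m; "opening": finger opening in m; "grip_force": force on a finger pad.
Only numpy, scipy, OpenCV 4.12 (cv2) and the standard library are available. Lean on these libraries where they do the work, as an engineer would, in place of code of your own. Each camera call takes 0.05 s, during which the arm holds its last target. There are 200 camera calls.

## Task

Release the wooden block from the drilling jig: press the jig's round latch button down with one fingertip, and when the spring ejector pushes the block out along the deck, stop it with the other finger before it slides away over the open end. Finish while still holding: one finger keeps the button down, and the block, clear of its starting place, is pushed by the ejector against the other finger and stands still. Do not grasp or lift the block, and leave the other things on the table alone.

Things in the scene. Friction and masses are not known exactly. Their poses are not given: they have to be found in the camera images.
- jig: Drilling jig, fixed. Origin: at table height below the middle of the latched block's rear face; z up. The block slides out along +x on an aluminium deck (top 24 mm above the table) between steel rails (inner faces y = -25.5, 25.5 mm; tops 36 mm up); deck and rails end, open, at x = 105 mm. Grey spring housing x = -60 to -12 mm, 42 mm wide, 60 mm high; its rod and knob reach x = -98 mm.
- block: Wooden block, 65 mm long along the slide (its y axis lies along the jig's x axis), 48 wide, 42 high, about 0.16 kg, on the deck: top 66 mm above the table. Origin: centre of its underside. Latched: origin at jig x = 33 mm, front face x = 65 mm. More than 48 mm out of its place it has slid away; stopped properly it is 8 to 44 mm out.
- button_top (a point): Centre of the top of the latch button, a dark round steel cap 24 mm across; moves with it. Not pressed: jig x = 90, y = -46 mm, 58 mm above the table: outside the rail, 46 mm to the side of the block's centre line and 25 mm beyond the latched block's front face, so that a finger beside it on the centre line stands in the block's way.
- latch (a joint): How far the button is pressed straight down: 0 up, 0.012 m bottom stop. Spring 3 N at the start, 6.5 N at the bottom; rubbing of the latch nose on the block adds 1 to 2 N. The nose, a dark bar 7 mm high across the deck before the block, sinks with the button and frees the block at about 7 mm; 10 mm is a good depth. Let go, the button springs back up.
- ejector (a joint): Travel of the spring ejector, whose plate pushes the block's rear face: 0 with the block latched, 0.075 m fully out. It pushes with 6 N at first, 3 N at the end, and is damped: the freed block moves at about 20 to 45 mm/s, so it has slid away in 1 to 2 s.
- stop_point (a point): Point fixed to the jig, in empty air before release: on the block's centre line level with the button (jig x = 90, y = 0 mm), 54 mm above the table. A finger here with its tip 40 to 54 mm above the table clears deck, rails and nose and meets the block's front face after some 15 mm of travel.
- bolt_long: Bystander: hex bolt standing on its head, 46 mm high, beside the jig on the -y side, behind the button. Origin: centre of its underside.
- bolt_short: Bystander: hex bolt standing on its head, 38 mm high, beside the jig on the -y side. Origin: centre of its underside.
- measure: Bystander: tape measure 36 x 74 mm, 62 mm high, beside the jig on the +y side near the spring housing. Origin: centre of its underside.
- cutters: Bystander: diagonal cutters 60 x 119 mm, 21 mm high, lying on the table. Origin: centre of its underside.
- meter: Bystander: multimeter 132 x 62 mm, 41 mm high, lying on its back. Origin: centre of its underside.
- roll_black: Bystander: roll of insulating tape 68 mm across, 19 mm high, lying flat. Origin: centre of its underside.
- roll_green: Bystander: roll of insulating tape 64 mm across, 19 mm high, lying flat. Origin: centre of its underside.
Mind the look-alikes: they are no part of the job. Several things have the shape of the block; the one meant has the colours described above.

How it is judged:
By the outcome, as a careful person would: the job done as asked, in the order asked, and still so for the second after the job is handed in, while the arm keeps its last pose, push and grip.
It also fails if it takes over 29 s, if anything falls off the work surface, if the arm or the gripper's body presses on something with over 40 N, if the wrist force passes 120 N, or if a joint passes its speed limit or range.

## Working session

There is one attempt and no reset: what is moved stays moved. The work goes in short steps, Python scripts to look and compute and a tool call to move; the robot and the scene stay as the last step left them, time stands still between calls to the robot, and variables do not carry over. Pictures are saved under pics/ and viewed, at most 10 in all, crops included, and the job is handed in when it is done.

Besides the shell and the picture viewer there is one more tool, called after "Emit:" in YAML: its name, and indented under it one key for each argument. arm_command: Moves the arm, as the interface text tells. Its arguments: {"type":"object","properties":{"commands":{"type":"array"},"squeeze":{"type":"number"}},"required":["commands"]}

```bash
mkdir -p pics; python3 - <<'E'
from bench import *
import cv2
o=get_obs();print({k:o[k] for k in('clock','ee_pos','orientation','opening')}, [k for k in o])
for n in("top","scene"):
    cv2.imwrite(f"pics/{n}1.png",read_camera(n)[:,:,::-1])
    print(camera_params(n))
print(camera_params("wrist"))
print(get_obs().get('tcp_to_tips'), globals().get('tcp_to_tips'))
E
```

```text
{'clock': 0.0, 'ee_pos': array([0.21284824, 0.47948125, 0.25267621]), 'orientation': array([-1.58571878e-04,  2.07370412e-01,  9.78262222e-01, -7.15410762e-04]), 'opening': 0.08552640853203933} ['clock', 'qpos', 'qvel', 'tau', 'ee_pos', 'orientation', 'contact_force', 'torque', 'grip_force', 'opening']
{'fx': 417.6954417001523, 'fy': 417.6954417001523, 'cx': 317.2553291433644, 'cy': 192.71824479375064, 'extrinsics': array([[ 0.02448293, -0.99966116,  0.0088404 ,  0.31255618],
       [-0.99140424, -0.02541569, -0.12834199,  0.49335003],
       [ 0.12852319, -0.00562222, -0.99169057,  1.10539295],
       [ 0.        ,  0.        ,  0.        ,  1.        ]])}
{'fx': 473.1918295090891, 'fy': 473.1918295090891, 'cx': 322.78473997257703, 'cy': 210.4636013129545, 'extrinsics': array([[-6.24233579e-01, -7.81237178e-01,  9.54314074e-04,
         5.18874659e-01],
       [-3.10714700e-01,  2.47149876e-01, -9.17808975e-01,
         1.42831378e-01],
       [ 7.16790634e-01, -5.73223701e-01, -3.97021127e-01,
         1.37338929e+00],
       [ 0.00000000e+00,  0.00000000e+00,  0.00000000e+00,
         1.00000000e+00]])}
{'fx': 277.68760176861446, 'fy': 277.68760176861446, 'cx': 318.659684558656, 'cy': 194.52336118682612, 'tool_from_camera': array([[ 1.80001342e-03, -9.50336529e-01, -3.11218962e-01,
         7.97009029e-02],
       [ 9.99998275e-01,  1.85290066e-03,  1.25735067e-04,
        -1.96958942e-04],
       [ 4.57167193e-04, -3.11218651e-01,  9.50338225e-01,
        -1.20026247e-01],
       [ 0.00000000e+00,  0.00000000e+00,  0.00000000e+00,
         1.00000000e+00]])}
None 0.022
```

View pics/top1.png

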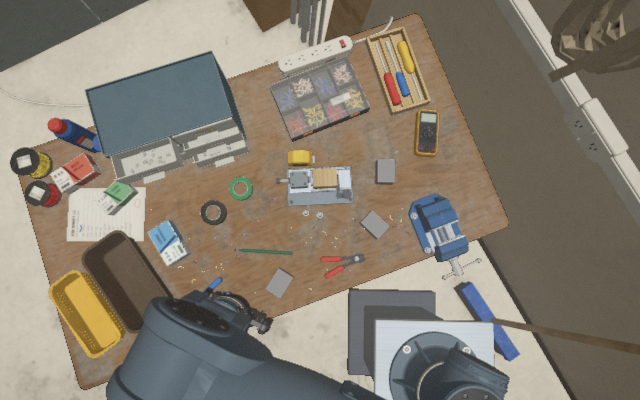

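View pics/scene1.png

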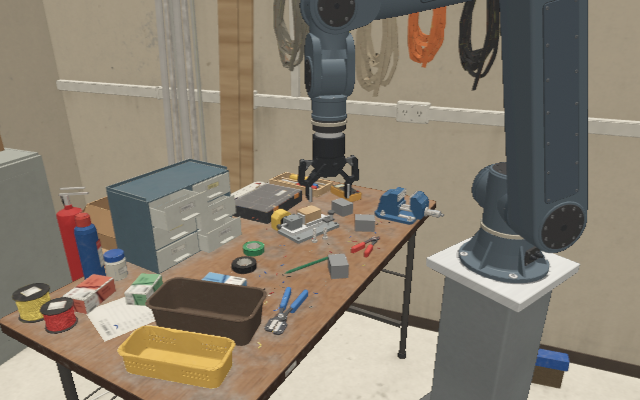

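The top view shows the jig at about (320,185), with the wooden block at (325,177) and the spring housing and knob on the left. The grey blocks at (386,171), (375,224) and (279,283) have the same shape but not the colour. I'll confirm with an enlarged crop.

```bash
python3 - <<'E'
import cv2
a=cv2.imread("pics/top1.png")[150:222,268:364]
cv2.imwrite("pics/top1c.png",cv2.resize(a,None,fx=8,fy=8,interpolation=cv2.INTER_CUBIC))
E
```

```text
(no output)
```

View pics/top1c.png

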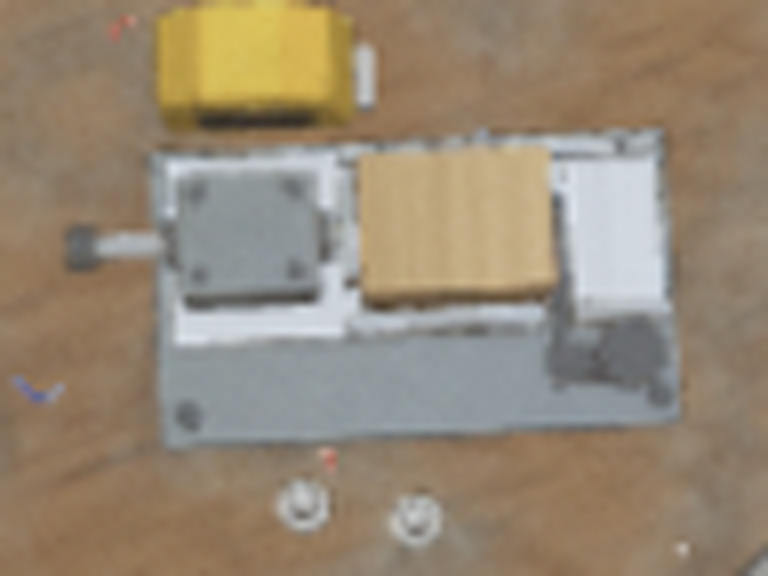

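The crop confirms the wooden block: its top corners in the crop are (358,152), (550,148), (556,292) and (364,300). The button is at (632,348), and the two bolts stand below the jig at (305,500) and (415,515).

```bash
cat >h.py <<'E'
import numpy as np
from bench import *
def ray(cp,uv,z,E):
    c=np.linalg.inv(E); d=c[:3,:3]@[(uv[0]-cp['cx'])/cp['fx'],(uv[1]-cp['cy'])/cp['fy'],1]
    p=c[:3,3]; return p+d*(z-p[2])/d[2]
E
python3 - <<'E'
from h import *
cp=camera_params("top");E=cp['extrinsics']
f=lambda x,y,z:ray(cp,(268+(x+.5)/8-.5,150+(y+.5)/8-.5),z,E)
c=[f(x,y,.066) for x,y in((358,152),(550,148),(556,292),(364,300))]
b=f(632,348,.058); m=np.mean(c,0)
ax=(c[1]+c[2]-c[0]-c[3])[:2]; print("block",m,"len",np.linalg.norm(ax)/2)
k=f(82,247,.045)
for nm,a in(("edge",ax),):print(nm,np.degrees(np.arctan2(a[1],a[0])))
# fit: block centre jig(32.5,0), button (90,-46)
v=(b-m)[:2]; ja=np.arctan2(-46,57.5); print("btn",b,np.linalg.norm(v),"yaw from btn",np.degrees(np.arctan2(v[1],v[0])-ja))
print("yaw from knob",np.degrees(np.arctan2(*(m-k)[1::-1])))
print("bolts",f(305,500,.046),f(415,515,.038))
E
```

```text
block [0.5220863  0.30634933 0.066     ] len 0.0635615638626939
edge -86.70306019110691
btn [0.48286049 0.24719468 0.058     ] 0.07097843394204591 yaw from btn -84.88879341904358
yaw from knob -86.34852875154235
bolts [0.43058808 0.35445228 0.046     ] [0.42713399 0.31760171 0.038     ]
```

Emit:
arm_command:
  commands:
    - [[0.42, 0.9, -0.71, -0.19, -0.95], [0.42, 0.9, -0.71, -0.19, -0.95], [0.42, 0.9, -0.71, -0.19, -0.95], [0.42, 0.9, -0.71, -0.19, -0.95], [0.42, 0.9, -0.71, -0.19, -0.95]]

```text
clock: 0.52
ee_pos: [0.3262, 0.39, 0.229]
orientation: [-0.0, 0.406, 0.914, -0.0]
contact_force: [-0.1, 0.6, -0.2]
opening: 0.0361
grip_force: 0.0
```

Emit:
arm_command:
  commands:
    - [[0.42, 0.9, -0.71, -0.19, -0.95], [0.42, 0.9, -0.71, -0.19, -0.95], [0.42, 0.9, -0.71, -0.19, -0.95], [0.42, 0.9, -0.71, -0.19, -0.95], [0.42, 0.9, -0.71, -0.19, -0.95]]

```text
clock: 0.93
ee_pos: [0.4388, 0.3011, 0.2053]
orientation: [-0.0, 0.585, 0.811, -0.0]
contact_force: [0.5, 0.5, 0.2]
opening: 0.0359
grip_force: 0.0
```

Emit:
arm_command:
  commands:
    - [[0.42, 0.9, -0.71, -0.19, -0.95], [0.42, 0.9, -0.71, -0.19, -0.95], [0.42, 0.9, -0.71, -0.19, -0.95], [0.42, 0, 0, 0, 0], [0.42, 0, 0, 0, 0]]

```text
clock: 1.35
ee_pos: [0.506, 0.2479, 0.1906]
orientation: [-0.0, 0.681, 0.732, -0.001]
contact_force: [-1.7, 0.5, 0.4]
opening: 0.0358
grip_force: 0.0
```

```bash
python3 - <<'E'
from h import *
import cv2
from scipy.spatial.transform import Rotation as R
o=get_obs();im=read_camera("wrist");cv2.imwrite("pics/w1.png",im[:,:,::-1])
q=o['orientation'];M=R.from_quat(q[[1,2,3,0]]).as_matrix()
print(o['clock'],o['ee_pos'],o['opening'],o['contact_force'],M[:,1],M[:,2])
E
```

```text
1.35 [0.50604066 0.24788533 0.19060774] 0.0358465699366539 [-1.67039112  0.5020641   0.42411773] [ 0.99732508  0.07307473 -0.0016665 ] [-1.62335844e-03 -6.49772623e-04 -9.99998471e-01]
```

View pics/w1.png

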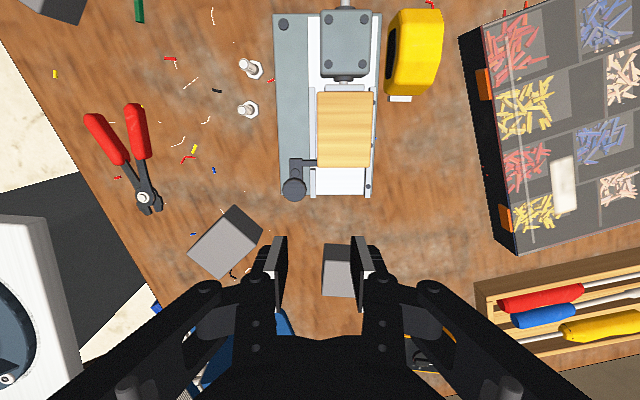

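The wrist view shows the button cap at about (294,188), the bolts at (250,68) and (248,110), and the fingertips near row 237 (about 19–22 mm ahead of the TCP).

```bash
python3 - <<'E'
from h import *
from scipy.spatial.transform import Rotation as R
o=get_obs();cp=camera_params("wrist")
T=np.eye(4);q=o['orientation'];T[:3,:3]=R.from_quat(q[[1,2,3,0]]).as_matrix();T[:3,3]=o['ee_pos']
E=np.linalg.inv(T@cp['tool_from_camera'])
print("btn",ray(cp,(294,188),.058,E)); 
c=[ray(cp,u,.066,E) for u in((317,92),(369,92),(369,167),(317,163))];print("block",np.mean(c,0),c[2]-c[1],c[1]-c[0])
r=[ray(cp,u,.024,E) for u in((372,197),(379,20))];print((r[0]-r[1]),np.degrees(np.arctan2(*(r[0]-r[1])[1::-1])))
for s in(-1,1):
  print("finger centre",T[:3,3]+T[:3,1]*s*.025)
E
```

```text
btn [0.48166862 0.24990993 0.058     ]
block [0.52184222 0.30787823 0.066     ] [ 0.00841411 -0.06283753  0.        ] [4.29309327e-02 3.29665497e-03 2.77555756e-17]
[ 0.0166637  -0.16764661  0.        ] -84.32357104758509
finger centre [0.48042911 0.24671325 0.19102113]
finger centre [0.53028892 0.25045412 0.1909483 ]
```

Emit:
arm_command:
  commands:
    - [[0.42, 0.04, 0.03, -1, 0], [0.42, 0, 0, -1, 0], [0.42, 0, 0, -1, 0], [0.42, 0, 0, -0.8, 0], [0.42, 0, 0, 0, 0]]

```text
clock: 1.82
ee_pos: [0.5034, 0.2496, 0.0931]
orientation: [-0.001, 0.679, 0.734, -0.003]
contact_force: [-0.5, -0.2, -0.1]
opening: 0.0358
grip_force: 0.0
```

```bash
python3 - <<'E'
from h import *
import cv2
print(get_obs()['ee_pos'],get_obs()['contact_force'])
im=read_camera("wrist")[:,:,::-1];cv2.imwrite("pics/w2.png",cv2.resize(im[90:330,180:500],None,fx=2.5,fy=2.5))
E
```

```text
[0.5034375  0.24963113 0.09312361] [-0.45986527 -0.22876263 -0.10123779]
```

View pics/w2.png

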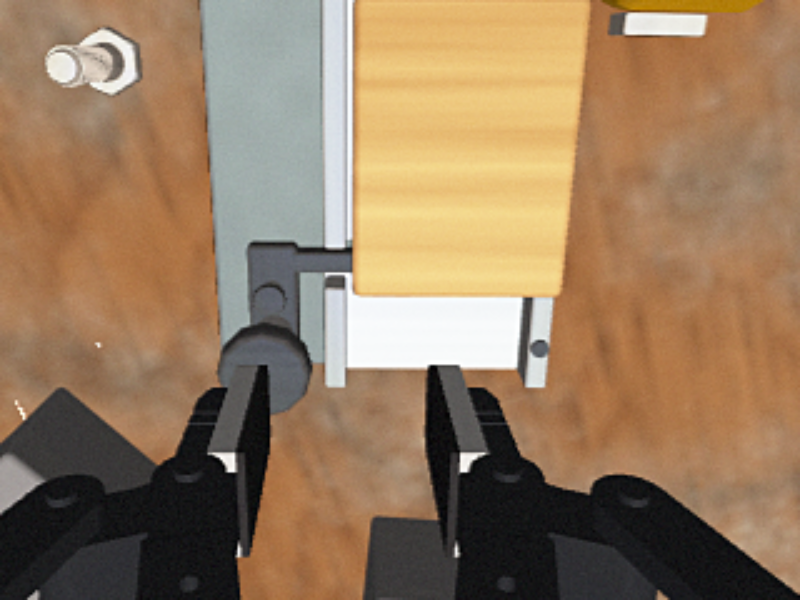

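The crop shows the button cap's top centre at about (266,365), with the left finger's tip edge right over it at (245,370). The right finger's tip is at (447,370), in line with the block, whose front edge is at row 295.

```bash
python3 - <<'E'
from h import *
from scipy.spatial.transform import Rotation as R
o=get_obs();cp=camera_params("wrist")
T=np.eye(4);q=o['orientation'];T[:3,:3]=R.from_quat(q[[1,2,3,0]]).as_matrix();T[:3,3]=[0.50344,0.24963,0.09312]
E=np.linalg.inv(T@cp['tool_from_camera'])
print(o['ee_pos'],T[:3,1],T[:3,2])
g=lambda x,y,z:(np.linalg.inv(T)@np.r_[ray(cp,(180+x/2.5,90+y/2.5),z,E),1])[:3]
print("btn in tool",g(266,365,.058),ray(cp,(286.4,236),.058,E)); print("front",g(457,295,.066))
for x in(235,268,428,460):print("tip edge tool",g(x,370,.0935-.022))
E
```

```text
[0.5044419  0.24999564 0.09523377] [ 0.99699779  0.07733766 -0.00378078] [-0.00366938 -0.00158243 -0.99999202]
btn in tool [ 0.00166555 -0.01982823  0.03519309] [0.48341335 0.2497014  0.058     ]
front [0.02339576 0.02507426 0.02699514]
tip edge tool [ 0.00716869 -0.02517184  0.02170607]
tip edge tool [ 0.007196   -0.01769544  0.02167776]
tip edge tool [0.0073283  0.01851314 0.0215407 ]
tip edge tool [0.00735472 0.02574679 0.02151331]
```

Emit:
arm_command:
  commands:
    - [[0.42, 0, 0, -0.2, 0], [0.42, 0, 0, -0.2, 0], [0.42, 0, 0, -0.2, 0], [0.42, 0, 0, 0, 0], [0.42, 0, 0, 0, 0]]

```text
clock: 2.28
ee_pos: [0.5065, 0.2499, 0.0818]
orientation: [0.0, 0.68, 0.733, 0.0]
contact_force: [-0.3, 0.1, 0.2]
opening: 0.0356
grip_force: 0.0
```

Emit:
arm_command:
  commands:
    - [[0.42, 0, 0, -0.12, 0], [0.42, 0, 0, -0.12, 0], [0.42, 0, 0, 0, 0], [0.42, 0, 0, 0, 0], [0.42, 0, 0, 0, 0]]

```text
clock: 2.7
ee_pos: [0.5067, 0.2499, 0.0756]
orientation: [0.0, 0.68, 0.733, 0.0]
contact_force: [1.0, -0.2, 1.0]
opening: 0.0358
grip_force: 0.7
```

Emit:
arm_command:
  commands:
    - [[0.42, 0, 0, -0.12, 0], [0.42, 0, 0, 0, 0], [0.42, 0, 0, 0, 0]]

```text
clock: 2.95
ee_pos: [0.5067, 0.2499, 0.0727]
orientation: [0.0, 0.68, 0.733, 0.0]
contact_force: [1.5, 0.2, 2.8]
opening: 0.0358
grip_force: 1.5
```

Emit:
arm_command:
  commands:
    - [[0.42, 0, 0, -0.12, 0], [0.42, 0, 0, 0, 0], [0.42, 0, 0, 0, 0]]

```text
clock: 3.2
ee_pos: [0.5067, 0.2499, 0.0697]
orientation: [0.0, 0.68, 0.733, 0.0]
contact_force: [0.1, 0.2, 5.7]
opening: 0.0357
grip_force: 2.6
```

Emit:
arm_command:
  commands:
    - [[0.42, 0, 0, -0.1, 0], [0.42, 0, 0, 0, 0], [0.42, 0, 0, 0, 0], [0.42, 0, 0, 0, 0]]

```text
clock: 3.53
ee_pos: [0.5067, 0.2498, 0.0673]
orientation: [0.0, 0.68, 0.733, 0.0]
contact_force: [-0.5, -0.6, 5.3]
opening: 0.0356
grip_force: 5.7
```

```bash
python3 - <<'E'
from h import *
import cv2
print(get_obs()['ee_pos'],get_obs()['contact_force'])
im=read_camera("wrist")[:,:,::-1];cv2.imwrite("pics/w3.png",cv2.resize(im[90:330,180:500],None,fx=2.5,fy=2.5))
E
```

```text
[0.50668177 0.24976461 0.06730302] [-0.49300182 -0.58978317  5.27030882]
```

View pics/w3.png

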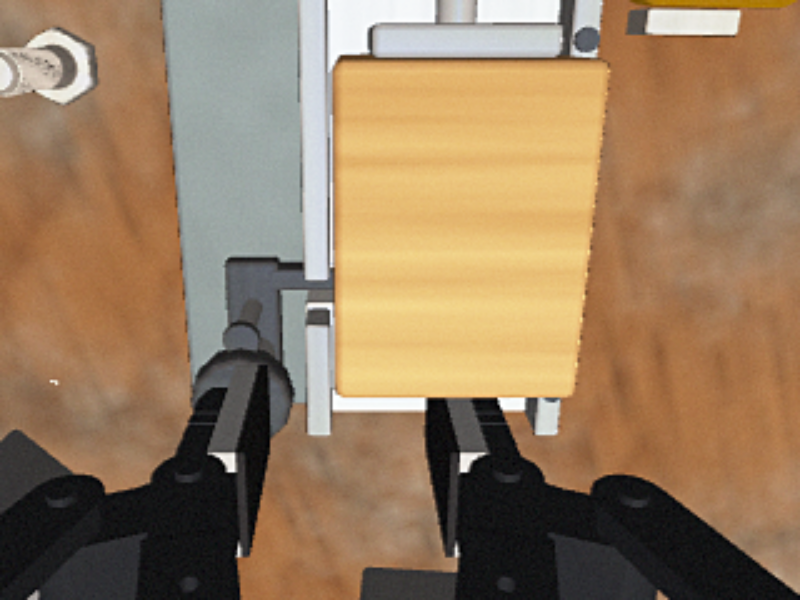

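The block is free: its front edge (row 395) is at the right fingertip, and the ejector plate shows behind it. The left finger is holding the button down. I'll hold still and check that it settles.

Emit:
arm_command:
  commands:
    - [[0.42, 0, 0, -0.04, 0], [0.42, 0, 0, 0, 0], [0.42, 0, 0, 0, 0], [0.42, 0, 0, 0, 0], [0.42, 0, 0, 0, 0]]

```text
clock: 4.0
ee_pos: [0.5068, 0.2497, 0.0668]
orientation: [0.0, 0.68, 0.733, 0.0]
contact_force: [-0.7, -0.8, 10.2]
opening: 0.0359
grip_force: 7.9
```

Emit:
arm_command:
  commands:
    - [[0.42, 0, 0, 0, 0], [0.42, 0, 0, 0, 0], [0.42, 0, 0, 0, 0], [0.42, 0, 0, 0, 0], [0.42, 0, 0, 0, 0]]

```text
clock: 4.42
ee_pos: [0.5067, 0.2497, 0.0668]
orientation: [0.0, 0.68, 0.733, 0.0]
contact_force: [0.0, -0.9, 10.3]
opening: 0.036
grip_force: 7.9
```

```bash
python3 - <<'E'
from h import *
import cv2
print(get_obs()['ee_pos'],get_obs()['contact_force'])
im=read_camera("wrist")[:,:,::-1];cv2.imwrite("pics/w4.png",cv2.resize(im[90:330,180:500],None,fx=2.5,fy=2.5))
E
```

```text
[0.50672457 0.24972552 0.06679002] [ 0.03430806 -0.87424273 10.32161655]
```

View pics/w4.png

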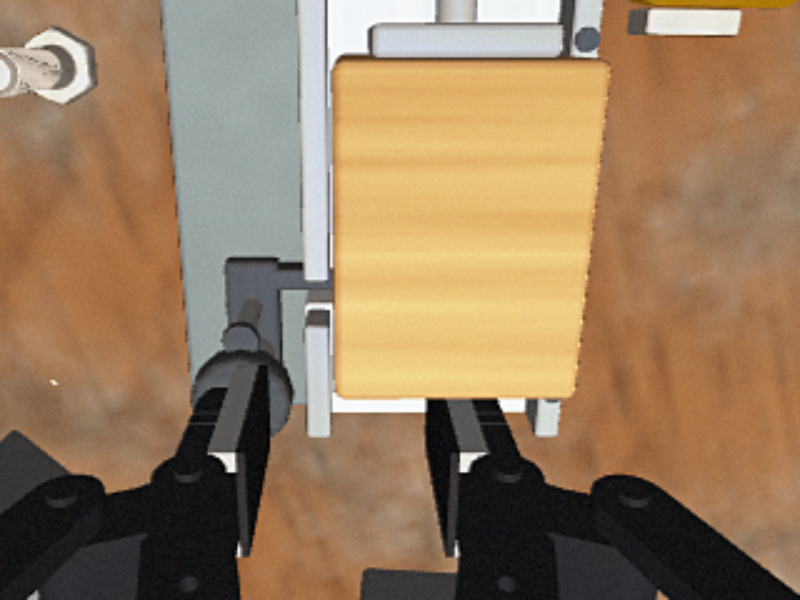

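```bash
python3 - <<'E'
from h import *
from scipy.spatial.transform import Rotation as R
o=get_obs();cp=camera_params("wrist")
T=np.eye(4);q=o['orientation'];T[:3,:3]=R.from_quat(q[[1,2,3,0]]).as_matrix();T[:3,3]=o['ee_pos']
E=np.linalg.inv(T@cp['tool_from_camera'])
g=lambda x,y,z:(np.linalg.inv(T)@np.r_[ray(cp,(180+x/2.5,90+y/2.5),z,E),1])[:3]
for y in (396,398):print("front top",g(457,y,.066),ray(cp,(180+457/2.5,90+y/2.5),.066,E))
print("rear",g(470,60,.066),o['torque'],o['contact_force'],o['clock'])
print("deck end",g(430,411,.024))
E
```

```text
front top [0.01227479 0.021683   0.00080959] [0.527446   0.26359798 0.066     ]
front top [0.01183475 0.02170558 0.00080959] [0.52750141 0.26316086 0.066     ]
rear [0.07543427 0.02061778 0.00081128] [-0.27795428  0.39194944 -0.21019665] [-0.34271048 -1.75876377  9.30963267] 4.4667
deck end [-0.01560001  0.02229219  0.04280895]
```

The block's front face is at the pad edge (tool x about 12 mm, against a pad half-width of 11). The moment about z fits the ejector pushing on the stop finger, and nothing moves between pictures, so I'm handing in.

```bash
python3 -c "
from bench import *
print(close_job())"
```

```text
the job is handed in; nothing more can be done
None
```

I handed the job in at about 4.5 s: one finger holds the latch button down, and the released block, about 14 mm out, stands still against the other finger under the ejector's push.

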